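# Stow the tumbler in its floating seaway holder

## Robot

A 6-joint arm with a two-finger parallel gripper is mounted at the origin on the work surface. World frame = base frame: x ahead of the robot, y to its left, z up, the work surface at z = 0. Lengths are in mm, angles in rad, forces in N, time in s.
With the tool pointing down it reaches from about 350 to 875 mm from the base axis. Payload 4.2 kg.
Tool frame: the origin (TCP) lies midway between the tips of the shut fingers; the grasp point (between the pads) lies 19 mm behind it; x points along the fingers, y is the direction in which the jaws open and shut, and the axes are right-handed (so a half turn about x gives the same grasp; the last joint's range is limited). The gripper opens to 85 mm and grips with 20 to 120 N. Pads are 22 mm wide; open, the fingers measure 114 mm over their backs; the gripper's body (76 mm by 85 mm) begins 54 mm behind the grasp point. The pads swing forward as they close: fully open they stand 13 mm farther back than shut.
Start: joints at [1.514, 0.385, 0.008, 0, -1.194, -0.259], TCP at [194.078, 594.082, 231.312] pointing down, gripper open.
Joint ranges: [-3.14, 3.14], [-1.21, 2.06], [-1.07, 1.41], [-3.16, 2.05], [-2.99, -0.16], [-3.1, 3.1]. Speed limits (rad/s): [2.79, 2.79, 3.14, 3.14, 3.14, 3.14].

## Interface

Orientations are given as a unit quaternion [x, y, z, w].
In Python, from bench import readout, imaging, arm gives the robot as it stands.
- The arm moves only by the tool arm_command, never from a script. Its argument "increments" is a list of rows, each a list of 3 entries, a list of its own where there are three numbers: the turn, a rotation vector about the world's x, y, z in degrees, then the shift along the world's x, y, z in mm, then the closure, from 0 (fully open) to 1 (shut). In form: [[[ax, ay, az], [tx, ty, tz], fingers], ...]. A call has exactly 5 rows; each row is the pose to reach, as a shift and turn from the pose measured when the call began; what a row does not reach only later rows make up. A row lasts 1/10 s, in which the tool goes at most 50 mm and 8.59 degrees, less where a joint would pass 70% of its speed; a pose out of reach is approached as far as the arm can. A call with a gripper value outside its range is refused whole. The fingers move at their own pace and stop on an object; the grip force is fixed at half the most. Time passes only in rows, so rows that repeat a pose let the fingers close, or fill a call up. It gives the time, the measured TCP pose, the force and the opening at its end, in the units of the state.
- readout.read_state(): the state, without advancing time (a new reading comes with each control period).
- imaging.get_image(name): name is "scene" or "top"; returns (picture, depth): 400x640x3 uint8, blue, green, red; 400x640 float32, mm along the optical axis (not along the pixel's ray), 0 where there is no reading.
- imaging.camera_info(name): a dict with "vfov" (degrees; the focal length in pixels is half the picture's height over the tangent of half this angle, whatever the lens; pixels are square), "cx", "cy" (the principal point, pixels), "eye" and "rotation" of the camera in the world. Camera axes: x right, y down, z forward; pixel columns grow to the right and rows downward; lengths in mm; the calibration is good to about 2 mm. A picture is of the moment at which its call begins. camera_info takes no time and is no camera call.
- arm.job_done(): hands the job in, once; it reports no verdict.
The state is a dict: "clock": time; "joints": joint angles; "joint_vel": joint speeds; "joint_efforts": joint torques, N m; "position": TCP position; "ee_rot": TCP orientation; "contact_force": force on the tool from outside, world axes, zero at the start; "wrist_torque": the same for the moment, N m; "gripper_width": finger opening in mm.
Only numpy, scipy, OpenCV 4.12 (cv2) and the standard library are available. Lean on these libraries where they do the work, as an engineer would, in place of code of your own. Each camera call takes 0.05 s, during which the arm holds its last target. There are 200 camera calls.

## Task

Stow the lidded steel tumbler for sea: pick it up from the desk, find the mouth of the holder's floating cream collar with its tapered foot, let it centre itself, and press it down past the grip pads until the blue band sits fully home on the collar's rim, upright, then let go. Press gently, never pushing down on the holder with more than 20 N, and leave the mug, the stapler and the logbook where they are.

Things in the scene. Friction and masses are not known exactly. Their poses are not given: they have to be found in the camera images.
- tumbler_mid (a point): centre of a lidded steel tumbler, 112 mm tall, 0.2-0.4 kg, upright on the desk: on its axis (z, up), 56 mm above the foot. Below: a taper, 56 mm diameter here, 47 at the foot (2 mm bevel, flat underside 44). 0-10 mm above this point: blue band, 66 mm diameter. 10-56 mm above: straight cylinder, 56 mm diameter, to be gripped.
- holder: holder fixed to the desk: dark steel plate 130 x 130 mm; origin at the centre of its underside. On it a cream collar (68-76 mm outside) with a tapered hole matching the tumbler, 58 mm at the mouth, 50 at the bottom. The collar slides up to 10 mm either way along the plate's x and y; where it starts varies and is NOT measured (the reading is of the plate).
- mug: white ceramic mug, 80 mm diameter, 92 mm tall, handle at its +y side; origin at the centre of its underside. Leave alone.
- stapler: red and black stapler, 130 x 36 x 41 mm, long side along its x; origin at the centre of its underside. Leave alone.
- logbook: navy logbook with a pen on it, 210 x 150 x 31 mm, long side along its x; origin at the centre of its underside. Leave alone.
- holder_level (a point): point fixed to the holder's plate, over its centre, at the height of the collar's flat, 9 mm wide rim (71 mm up); NOT the mouth's centre, which drifts. The collar stays where pushed and yields sideways to about 1.5 N, so a foot inside the mouth pulls it into line; more than about 5 mm off, the foot lands on the rim.
- holder_pads (a point): point over the plate's centre, 33 mm up, at the height of three sprung rubber pads inside the collar. They catch the foot 22 mm before home and squeeze it with about 3 N each: its weight alone does not reliably get past them, a push of about 5 to 12 N does, after which it slides on easily. Fully home, the band rests on the rim and tumbler_mid is at the height of holder_level.

How it is judged:
By the outcome, as a careful person would: the job done as asked, in the order asked, and still so for the second after the job is handed in, with the robot touching nothing.
It also fails if it takes over 51 s, if anything falls off the work surface, if the arm or the gripper's body presses on something with over 40 N, if the wrist force passes 120 N, or if a joint passes its speed limit or range.

## Working session

There is one attempt and no reset: what is moved stays moved. The work goes in short steps, Python scripts to look and compute and a tool call to move; the robot and the scene stay as the last step left them, time stands still between calls to the robot, and variables do not carry over. Pictures are saved under pics/ and viewed, about 8 in all and at most 12, crops included, and the job is handed in when it is done.

Besides the shell and the picture viewer there is one more tool, called as a command line: name --argument value ..., lists and objects as JSON in quotes. arm_command: Moves the arm, as the interface text tells. Its arguments: {"type":"object","properties":{"increments":{"type":"array","items":{"type":"array"}}},"required":["increments"]}

```bash
ls; mkdir -p pics
cat > h.py <<'E'
import numpy as np, cv2
from bench import readout, imaging, arm
def cam(n):
    c=imaging.camera_info(n); return 200/np.tan(np.radians(c["vfov"])/2),c["cx"],c["cy"],np.array(c["eye"]),np.array(c["rotation"])
def world(n,depth):
    f,cx,cy,e,R=cam(n); v,u=np.mgrid[0:400,0:640]
    return np.stack([(u-cx)/f*depth,(v-cy)/f*depth,depth],-1)@R.T+e
def ray(n,u,v,z):
    f,cx,cy,e,R=cam(n); d=R@np.array([(u-cx)/f,(v-cy)/f,1]); return e+d*(z-e[2])/d[2]
E
python3 - <<'E'
from h import *
for n in("scene","top"):
    print(imaging.camera_info(n)); p,d=imaging.get_image(n); cv2.imwrite(f"pics/{n}0.png",p); np.save(f"pics/{n}0.npy",d)
print(readout.read_state())
E
```

```text
pics
{'vfov': 43.74858362457057, 'cx': 317.005762387382, 'cy': 201.53507286443875, 'eye': array([1428.3961258 ,  464.76855664,  791.4444696 ]), 'rotation': array([ 0.5060305 ,  0.7396652 , -0.36751922, -0.24851187])}
{'vfov': 43.84183893064943, 'cx': 317.75060017700116, 'cy': 207.28549664948406, 'eye': array([ 369.55941214,  114.64715015, 1156.04206756]), 'rotation': array([-0.70383526,  0.70474273, -0.05757944,  0.06810447])}
{'clock': 0.1, 'joints': array([ 1.51359529e+00,  3.85496039e-01,  6.78128457e-03, -3.87435445e-04,
       -1.19401272e+00, -2.58621374e-01]), 'joint_vel': array([ 0.00010641, -0.00180488,  0.00215932,  0.0002577 ,  0.00094497,
       -0.00028307]), 'joint_efforts': array([-4.53428984e-04, -3.93321025e+01,  1.88928133e+01,  4.19793382e+00,
       -2.60413552e-03,  4.22299891e-06]), 'position': array([193.94652073, 593.60972377, 230.335503  ]), 'ee_rot': array([-0.69824258,  0.11193855,  0.69835865,  0.11055434]), 'contact_force': array([ 0.79529851, -0.21322501,  0.10313536]), 'wrist_torque': array([-0.01729335, -0.01652707,  0.00357296]), 'gripper_width': 85.32516855666533}
```

View pics/scene0.png

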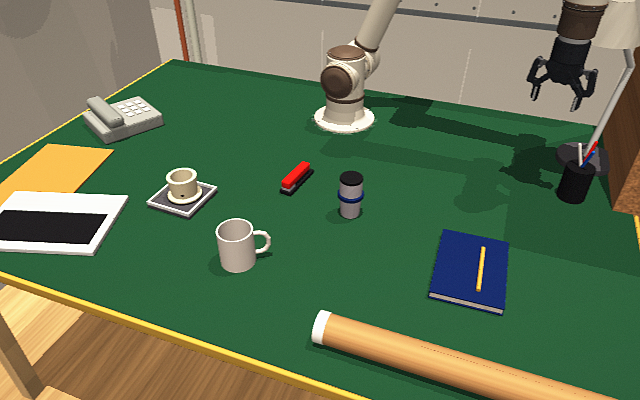

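View pics/top0.png

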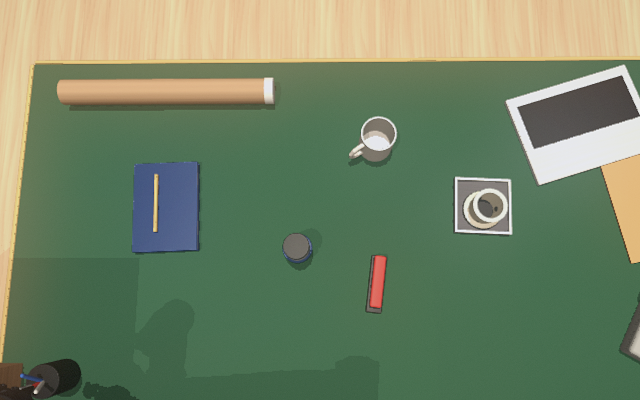

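Scene view: tumbler at (350,195), holder at (183,190), mug at (237,245), stapler at (297,178), logbook at (470,270). Top view: tumbler lid at (296,247), holder plate at (455-511, 178-235), collar mouth near (490,207), mug at (377,138), stapler at (377,283).

```bash
cat >> h.py <<'E'
from scipy.spatial.transform import Rotation as Rn
_c=cam
def cam(n):
    f,cx,cy,e,R=_c(n); return f,cx,cy,e,(Rn.from_quat(R).as_matrix() if R.size==4 else R)
def blob(n,d,z0,z1,cx,cy,r):
    P=world(n,d); m=(d>0)&(P[...,2]>z0)&(P[...,2]<z1)&(np.hypot(P[...,0]-cx,P[...,1]-cy)<r); return P[m],m
E
python3 - <<'E'
from h import *
D={n:np.load(f"pics/{n}0.npy") for n in("scene","top")}
T=ray("top",296,247,112); H=ray("top",488,207,71); PL=ray("top",483,206.5,6); M=ray("top",379,134,92)
S=ray("top",377,283,41)
print("rays",T,H,PL,M,S)
for n in D:
    for nm,z0,z1,c,r in(("lid",106,118,T,45),("rim",66,76,H,60),("band",54,68,T,60),("mug",86,98,M,60)):
        P,m=blob(n,D[n],z0,z1,c[0],c[1],r)
        if len(P)>5:
            (x,y),rr=cv2.minEnclosingCircle(P[:,:2].astype(np.float32)); print(n,nm,len(P),"circ",x,y,rr,"box",(P[:,:2].min(0)+P[:,:2].max(0))/2,np.ptp(P[:,:2],axis=0),"z",np.median(P[:,2]))
# plate rect from depth and corners
for n in D:
    P,m=blob(n,D[n],3,14,PL[0],PL[1],110)
    print(n,"plate",len(P),cv2.minAreaRect(P[:,:2].astype(np.float32)),np.median(P[:,2]))
for q in((455,178),(511,178),(511,234),(455,234)): print(ray("top",*q,8)[:2])
a=cv2.imread("pics/top0.png")[150:260,430:540]; b=cv2.imread("pics/scene0.png")[150:230,130:230]
cv2.imwrite("pics/c1.png",np.hstack([cv2.resize(a,(400,400)),cv2.resize(b,(400,400*80//100)).copy() if 0 else cv2.resize(b,(400,400))]))
E
```

```text
rays [472.53730938 176.05858224 112.        ] [ 564.41305861 -244.95942464   71.        ] [ 577.30558434 -254.93144861    6.        ] [726.71909712  -6.07532401  92.        ] [3.99406366e+02 4.82391497e-02 4.10000000e+01]
scene lid 287 circ 479.46612548828125 178.4090118408203 30.167003631591797 box [479.61377832 179.69375035] [57.52637565 54.75038039] z 111.95110767301469
scene rim 247 circ 571.3352661132812 -247.24354553222656 41.108097076416016 box [ 572.92317232 -245.99669658] [77.90725395 79.08963049] z 70.79735798843262
scene band 141 circ 481.13018798828125 179.28623962402344 33.51597595214844 box [486.37942864 179.29893022] [55.0870422  65.34314465] z 64.19666524300226
scene mug 268 circ 730.8555908203125 -3.22054386138916 42.752525329589844 box [731.9622254   -2.35997467] [81.00949742 80.10158738] z 90.4317999489108
top lid 554 circ 475.2047119140625 177.0967254638672 28.031705856323242 box [474.91140683 177.24367395] [55.41290562 52.98745642] z 111.94577317757398
top rim 411 circ 568.2534790039062 -249.37554931640625 38.682552337646484 box [ 568.13609381 -248.73019549] [74.79604209 73.57554776] z 70.32285096599117
top band 106 circ 474.818359375 177.54322814941406 32.59577178955078 box [472.99240616 177.79292413] [57.5668451  64.08549409] z 64.62067096616954
top mug 218 circ 728.9530639648438 -4.500432014465332 40.49897003173828 box [728.11368843  -4.23898877] [78.59002681 76.74855543] z 90.81427304224314
scene plate 740 ((584.3328857421875, -249.28131103515625), (192.44024658203125, 213.3087921142578), 47.421630859375) 9.806590599816786
top plate 1696 ((577.3697509765625, -255.33456420898438), (212.599609375, 212.358642578125), 19.608339309692383) 9.57977424132082
[ 645.53950367 -192.4702481 ]
[ 645.07108621 -323.99818061]
[ 512.18242618 -314.90677623]
[ 512.41727409 -185.99304423]
```

View pics/c1.png

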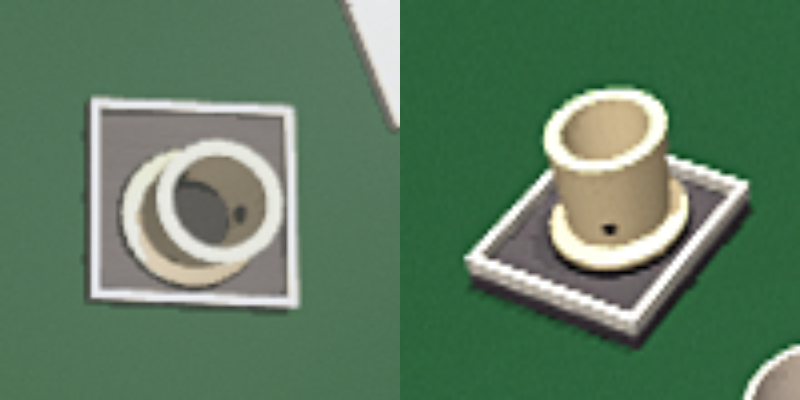

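Lid and band centre the tumbler at about (476.5,178) and the rim at about (569.5,-248.5). The displacement tumbler→collar agrees between cameras: (+92.5,-426). In the crop, the collar stands well inside the plate. Moving to above the tumbler.

arm_command --increments '[[[0, 0, 0], [25, -37, 0], 0], [[0, 0, 0], [50, -74, 0], 0], [[0, 0, 0], [75, -111, 0], 0], [[0, 0, 0], [101, -149, 0], 0], [[0, 0, 0], [126, -186, 0], 0]]'

```text
clock: 0.6
position: [320.5, 405.7, 230.0]
ee_rot: [-0.698, 0.112, 0.698, 0.11]
contact_force: [1.2, 0.3, 1.1]
gripper_width: 85.3
```

arm_command --increments '[[[0, 0, 0], [25, -37, 0], 0], [[0, 0, 0], [50, -74, -10], 0], [[0, 0, 0], [80, -117, -20], 0], [[0, 0, 0], [110, -160, -30], 0], [[0, 0, 0], [135, -197, -40], 0]]'

```text
clock: 1.1
position: [454.8, 209.0, 190.2]
ee_rot: [-0.698, 0.112, 0.698, 0.11]
contact_force: [1.3, 1.0, 0.2]
gripper_width: 85.5
```

arm_command --increments '[[[0, 0, 0], [12, -18, -10], 0], [[0, 0, 0], [21, -31, -20], 0], [[0, 0, 0], [21, -31, -30], 0], [[0, 0, 0], [21, -31, -40], 0], [[0, 0, 0], [21, -31, -45], 0]]'

```text
clock: 1.6
position: [474.9, 178.2, 144.0]
ee_rot: [-0.698, 0.112, 0.699, 0.109]
contact_force: [0.0, -0.1, 0.3]
gripper_width: 85.3
```

arm_command --increments '[[[0, 0, 0], [1.5, 0, -15], 0], [[0, 0, 0], [1.5, 0, -35], 0], [[0, 0, 0], [1.5, 0, -55], 0], [[0, 0, 0], [1.5, 0, -70], 0], [[0, 0, 0], [1.5, 0, -75], 0]]'

```text
clock: 2.1
position: [475.3, 178.6, 67.6]
ee_rot: [-0.697, 0.112, 0.7, 0.108]
contact_force: [0.1, 0.1, 0.1]
gripper_width: 85.3
```

arm_command --increments '[[[0, 0, 0], [0, 0, 0], 0.2], [[0, 0, 0], [0, 0, 0], 0.4], [[0, 0, 0], [0, 0, 0], 0.6], [[0, 0, 0], [0, 0, 0], 1], [[0, 0, 0], [0, 0, 0], 1]]'

```text
clock: 2.6
position: [475.9, 179.2, 68.5]
ee_rot: [-0.698, 0.111, 0.699, 0.109]
contact_force: [-0.6, 0.6, 4.0]
gripper_width: 55.0
```

arm_command --increments '[[[0, 0, 0], [0, 0, 0], 1], [[0, 0, 0], [0, 0, 0], 1], [[0, 0, 0], [0, 0, 0], 1], [[0, 0, 0], [0, 0, 0], 1], [[0, 0, 0], [0, 0, 0], 1]]'

```text
clock: 3.1
position: [475.8, 179.1, 68.5]
ee_rot: [-0.698, 0.112, 0.699, 0.109]
contact_force: [-0.8, -0.4, 0.0]
gripper_width: 55.2
```

Gripped at 55 mm. Lift.

arm_command --increments '[[[0, 0, 0], [0, 0, 5], 1], [[0, 0, 0], [0, 0, 20], 1], [[0, 0, 0], [0, 0, 50], 1], [[0, 0, 0], [0, 0, 80], 1], [[0, 0, 0], [0, 0, 110], 1]]'

```text
clock: 3.6
position: [475.0, 178.5, 178.9]
ee_rot: [-0.697, 0.112, 0.7, 0.108]
contact_force: [1.0, 0.1, -2.4]
gripper_width: 54.9
```

```bash
cat > look.py <<'E'
from h import *
import sys
tag=sys.argv[1]
s=readout.read_state(); p=s["position"]; R=Rn.from_quat(s["ee_rot"]).as_matrix()
print("t",s["clock"],"tcp",p.round(1),"tilt xdir",R[:,0].round(4),"F",s["contact_force"].round(1),s["wrist_torque"].round(2))
ims={}
for n in("scene","top"):
    im,d=imaging.get_image(n); ims[n]=im; cv2.imwrite(f"pics/{n}_{tag}.png",im); np.save(f"pics/{n}_{tag}.npy",d)
    P=world(n,d); hsv=cv2.cvtColor(im,cv2.COLOR_BGR2HSV)
    m=(d>0)&(np.hypot(P[...,0]-p[0],P[...,1]-p[1])<50)&(P[...,2]<p[2]+15)&(hsv[...,0]>110)&(hsv[...,0]<130)&(hsv[...,1]>120)
    Q=P[m]
    if len(Q)>10: print(n,"band n",len(Q),"z lo/hi",np.percentile(Q[:,2],[2,98]).round(1),"xy range",Q[:,:2].min(0).round(1),Q[:,:2].max(0).round(1))
    Q=P[(d>0)&(P[...,2]>66)&(P[...,2]<76)&(np.hypot(P[...,0]-569,P[...,1]+248)<48)]
    if len(Q)>20: c=cv2.minEnclosingCircle(Q[:,:2].astype(np.float32)); print(n,"rim",np.round(c[0],1),round(c[1],1),len(Q))
E
python3 look.py lift
```

```text
t 3.6 tcp [475.  178.5 178.9] tilt xdir [-0.0049 -0.0046 -1.    ] F [ 1.   0.1 -2.4] [ 0.07 -0.06 -0.  ]
scene band n 122 z lo/hi [166.7 178.1] xy range [481.9 147. ] [513.1 211.2]
scene rim [ 571.7 -247.2] 41.1 245
top rim [ 568.4 -248.7] 38.3 409
```

arm_command --increments '[[[0, 0, 0], [6, -27, 5], 1], [[0, 0, 0], [15, -70, 10], 1], [[0, 0, 0], [25, -113, 10], 1], [[0, 0, 0], [34, -157, 10], 1], [[0, 0, 0], [44, -200, 10], 1]]'

```text
clock: 4.2
position: [520.6, -21.6, 190.6]
ee_rot: [0.699, -0.11, -0.698, -0.11]
contact_force: [0.7, 0.2, -3.7]
gripper_width: 54.4
```

arm_command --increments '[[[0, 0, 0], [9, -40, 0], 1], [[0, 0, 0], [17, -80, 0], 1], [[0, 0, 0], [26, -120, 0], 1], [[0, 0, 0], [35, -160, 0], 1], [[0, 0, 0], [41, -187, 0], 1]]'

```text
clock: 4.7
position: [560.5, -210.9, 188.0]
ee_rot: [-0.697, 0.11, 0.7, 0.111]
contact_force: [-0.1, 0.3, -3.8]
gripper_width: 55.0
```

arm_command --increments '[[[0, 0, 0], [4, -20, 0], 1], [[0, 0, 0], [8, -36, 0], 1], [[0, 0, 0], [8, -36, 0], 1], [[0, 0, 0], [8, -36, 0], 1], [[0, 0, 0], [8, -36, 0], 1]]'

```text
clock: 5.2
position: [568.2, -245.9, 187.6]
ee_rot: [-0.697, 0.11, 0.7, 0.111]
contact_force: [1.3, -0.5, -2.9]
gripper_width: 54.9
```

```bash
python3 look.py over; python3 -c "
import cv2,numpy as np
a=cv2.imread('pics/scene_over.png')[60:240,110:270];b=cv2.imread('pics/top_over.png')[130:290,410:570]
cv2.imwrite('pics/c2.png',np.hstack([cv2.resize(a,(400,450)),cv2.resize(b,(400,450))]))"
```

```text
t 5.2 tcp [ 568.2 -245.9  187.6] tilt xdir [-0.0042  0.0024 -1.    ] F [ 1.3 -0.5 -2.9] [-0.07  0.   -0.03]
scene band n 127 z lo/hi [ 12.4 187.5] xy range [ 557.6 -274.1] [ 615.2 -202.3]
scene rim [ 570.8 -246.7] 40.4 244
```

View pics/c2.png

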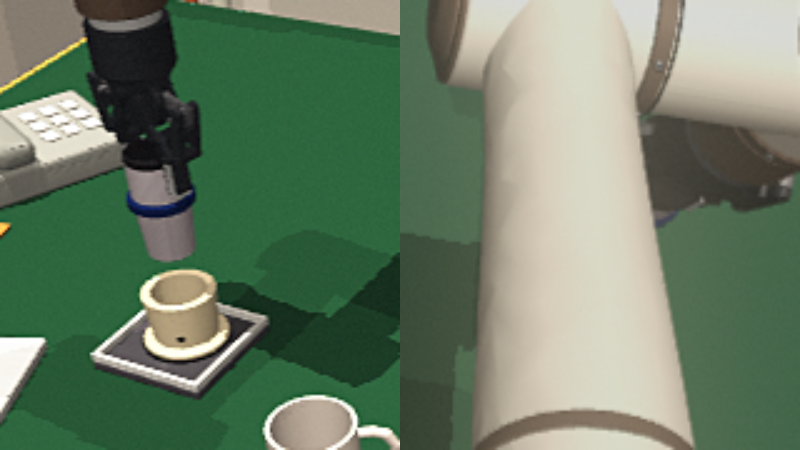

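The picture shows the held tumbler over the collar (left panel: foot at (170,255), mouth at (178,290)); the top view is blocked by the arm. I fit slices of the tumbler in the scene depth to check tilt and offset.

```bash
cat > fit.py <<'E'
from h import *
import sys
from scipy.optimize import least_squares
tag,zt=sys.argv[1],float(sys.argv[2]); cx,cy=map(float,sys.argv[3:5])   # zt = tumbler_mid z
d=np.load(f"pics/scene_{tag}.npy"); P=world("scene",d)
near=(d>0)&(np.hypot(P[...,0]-cx,P[...,1]-cy)<36)
for a,b,r in((-50,-40,24.2),(-40,-30,24.9),(-30,-20,26),(-20,-6,27.),(1,9,33),(14,30,28)):
    Q=P[near&(P[...,2]>zt+a)&(P[...,2]<zt+b)][:,:2]
    if len(Q)<8: print(a,b,len(Q)); continue
    f=least_squares(lambda c:np.hypot(*(Q-c).T)-r,[cx,cy],loss="soft_l1"); print(a,b,len(Q),f.x.round(1),"rms",np.sqrt(np.mean(f.fun**2)).round(2))
E
echo held; python3 fit.py over 175.1 570 -247; echo desk; python3 fit.py 0 56 478 178
python3 - <<'E'
from h import *
d=np.load("pics/scene_over.npy");P=world("scene",d)
Q=P[(d>0)&(P[...,2]>67)&(P[...,2]<75)&(np.hypot(P[...,0]-570,P[...,1]+247)<46)]
print(Q.min(0),Q.max(0))
Q=P[(d>0)&(P[...,2]>95)&(np.hypot(P[...,0]-570,P[...,1]+247)<40)]; print("lowest tumbler z",np.sort(Q[:,2])[[0,5,15]])
E
```

```text
held
-50 -40 62 [ 570.2 -245.6] rms 1.52
-40 -30 70 [ 570.6 -245.6] rms 1.28
-30 -20 72 [ 570.5 -246.1] rms 1.54
-20 -6 101 [ 570.2 -246.2] rms 1.57
1 9 73 [ 570.6 -246.8] rms 1.81
14 30 105 [ 570.8 -244.6] rms 2.29
desk
[ 532.22135558 -285.23976172   67.0497183 ] [ 610.50974083 -208.51340534   74.03744572]
lowest tumbler z [116.99696733 120.56429457 122.73920324]Traceback (most recent call last):
  File "fit.py", line 5, in <module>
    d=np.load(f"pics/scene_{tag}.npy"); P=world("scene",d)
    fid = stack.enter_context(open(os.fspath(file), "rb"))
                              ~~~~^^^^^^^^^^^^^^^^^^^^^^^
FileNotFoundError: [Errno 2] No such file or directory: 'pics/scene_0.npy'
```

arm_command --increments '[[[0, 0, 0], [0.7, -1, -10], 1], [[0, 0, 0], [0.7, -1, -20], 1], [[0, 0, 0], [0.7, -1, -30], 1], [[0, 0, 0], [0.7, -1, -36], 1], [[0, 0, 0], [0.7, -1, -40], 1]]'

```text
clock: 5.8
position: [568.8, -246.7, 146.8]
ee_rot: [-0.697, 0.11, 0.7, 0.111]
contact_force: [0.7, -0.6, -2.6]
gripper_width: 55.2
```

arm_command --increments '[[[0, 0, 0], [0, 0, -2], 1], [[0, 0, 0], [0, 0, -5], 1], [[0, 0, 0], [0, 0, -8], 1], [[0, 0, 0], [0, 0, -11], 1], [[0, 0, 0], [0, 0, -13], 1]]'

```text
clock: 6.3
position: [568.7, -246.7, 133.6]
ee_rot: [-0.697, 0.11, 0.7, 0.111]
contact_force: [-0.5, -0.4, -4.4]
gripper_width: 55.1
```

Foot is ~6 mm below the rim with no force: it is in the mouth. Continue to just above the pads.

arm_command --increments '[[[0, 0, 0], [0, 0, -3], 1], [[0, 0, 0], [0, 0, -7], 1], [[0, 0, 0], [0, 0, -11], 1], [[0, 0, 0], [0, 0, -15], 1], [[0, 0, 0], [0, 0, -17], 1]]'

```text
clock: 6.8
position: [568.4, -246.7, 116.0]
ee_rot: [-0.696, 0.11, 0.701, 0.111]
contact_force: [0.0, 0.4, -2.4]
gripper_width: 54.8
```

arm_command --increments '[[[0, 0, 0], [0, 0, -1.5], 1], [[0, 0, 0], [0, 0, -3], 1], [[0, 0, 0], [0, 0, -5], 1], [[0, 0, 0], [0, 0, -7], 1], [[0, 0, 0], [0, 0, -8], 1]]'

```text
clock: 7.3
position: [568.3, -246.6, 107.8]
ee_rot: [-0.696, 0.11, 0.701, 0.111]
contact_force: [-0.1, 0.2, -3.4]
gripper_width: 54.7
```

arm_command --increments '[[[0, 0, 0], [0, 0, -0.8], 1], [[0, 0, 0], [0, 0, -1.6], 1], [[0, 0, 0], [0, 0, -2.4], 1], [[0, 0, 0], [0, 0, -3.2], 1], [[0, 0, 0], [0, 0, -4], 1]]'

```text
clock: 7.8
position: [568.7, -246.8, 104.1]
ee_rot: [-0.697, 0.11, 0.7, 0.111]
contact_force: [0.4, -0.8, -1.0]
gripper_width: 54.9
```

arm_command --increments '[[[0, 0, 0], [0, 0, -0.6], 1], [[0, 0, 0], [0, 0, -1.2], 1], [[0, 0, 0], [0, 0, -1.8], 1], [[0, 0, 0], [0, 0, -2.4], 1], [[0, 0, 0], [0, 0, -3], 1]]'

```text
clock: 8.3
position: [569.2, -247.1, 101.6]
ee_rot: [-0.697, 0.11, 0.7, 0.111]
contact_force: [0.2, -1.7, 0.4]
gripper_width: 54.9
```

arm_command --increments '[[[0, 0, 0], [0, 0, -0.6], 1], [[0, 0, 0], [0, 0, -1.2], 1], [[0, 0, 0], [0, 0, -1.8], 1], [[0, 0, 0], [0, 0, -2.4], 1], [[0, 0, 0], [0, 0, -3], 1]]'

```text
clock: 8.8
position: [569.4, -247.1, 98.5]
ee_rot: [-0.697, 0.11, 0.7, 0.111]
contact_force: [0.1, -0.6, 0.6]
gripper_width: 55.3
```

arm_command --increments '[[[0, 0, 0], [0, 0, -0.6], 1], [[0, 0, 0], [0, 0, -1.2], 1], [[0, 0, 0], [0, 0, -1.8], 1], [[0, 0, 0], [0, 0, -2.4], 1], [[0, 0, 0], [0, 0, -3], 1]]'

```text
clock: 9.3
position: [569.2, -247.1, 95.4]
ee_rot: [-0.697, 0.11, 0.7, 0.111]
contact_force: [0.6, -0.1, 0.8]
gripper_width: 54.5
```

arm_command --increments '[[[0, 0, 0], [0, 0, -1], 1], [[0, 0, 0], [0, 0, -2], 1], [[0, 0, 0], [0, 0, -3.5], 1], [[0, 0, 0], [0, 0, -5], 1], [[0, 0, 0], [0, 0, -6], 1]]'

```text
clock: 9.8
position: [569.2, -247.1, 89.2]
ee_rot: [-0.697, 0.11, 0.7, 0.111]
contact_force: [-0.7, -0.9, 0.7]
gripper_width: 55.0
```

arm_command --increments '[[[0, 0, 0], [0, 0, -0.6], 1], [[0, 0, 0], [0, 0, -1.2], 1], [[0, 0, 0], [0, 0, -1.8], 1], [[0, 0, 0], [0, 0, -2.4], 1], [[0, 0, 0], [0, 0, -3], 1]]'

```text
clock: 10.3
position: [569.2, -247.1, 86.2]
ee_rot: [-0.697, 0.11, 0.7, 0.111]
contact_force: [0.2, -0.6, 0.3]
gripper_width: 55.1
```

arm_command --increments '[[[0, 0, 0], [0, 0, -0.4], 1], [[0, 0, 0], [0, 0, -0.8], 1], [[0, 0, 0], [0, 0, -1.2], 1], [[0, 0, 0], [0, 0, -1.6], 1], [[0, 0, 0], [0, 0, -2], 1]]'

```text
clock: 10.8
position: [569.3, -247.0, 84.2]
ee_rot: [-0.697, 0.11, 0.7, 0.111]
contact_force: [0.2, 0.3, 1.5]
gripper_width: 54.9
```

arm_command --increments '[[[0, 0, 0], [0, 0, -0.3], 1], [[0, 0, 0], [0, 0, -0.5], 1], [[0, 0, 0], [0, 0, -0.7], 1], [[0, 0, 0], [0, 0, -0.8], 1], [[0, 0, 0], [0, 0, -1], 1]]'

```text
clock: 11.3
position: [569.3, -247.1, 83.4]
ee_rot: [-0.697, 0.11, 0.7, 0.111]
contact_force: [-0.8, -0.2, 2.7]
gripper_width: 55.0
```

arm_command --increments '[[[0, 0, 0], [0, 0, -0.2], 1], [[0, 0, 0], [0, 0, -0.4], 1], [[0, 0, 0], [0, 0, -0.5], 1], [[0, 0, 0], [0, 0, -0.6], 1], [[0, 0, 0], [0, 0, -0.6], 1]]'

```text
clock: 11.8
position: [569.5, -247.1, 83.4]
ee_rot: [-0.697, 0.11, 0.7, 0.11]
contact_force: [-1.1, 0.7, 4.8]
gripper_width: 55.0
```

arm_command --increments '[[[0, 0, 0], [0, 0, -0.4], 1], [[0, 0, 0], [0, 0, -0.8], 1], [[0, 0, 0], [0, 0, -1.0], 1], [[0, 0, 0], [0, 0, -1.2], 1], [[0, 0, 0], [0, 0, -1.2], 1]]'

```text
clock: 12.3
position: [570.3, -247.2, 83.3]
ee_rot: [-0.698, 0.11, 0.699, 0.11]
contact_force: [-0.7, 1.1, 7.8]
gripper_width: 54.9
```

```bash
python3 look.py home; python3 fit.py home 71 570 -247; python3 -c "
import cv2
cv2.imwrite('pics/c3.png',cv2.resize(cv2.imread('pics/scene_home.png')[110:230,110:250],(700,600),interpolation=cv2.INTER_CUBIC))"
```

```text
t 12.3 tcp [ 570.3 -247.2   83.3] tilt xdir [-1.1e-03  7.0e-04 -1.0e+00] F [-0.7  1.1  7.8] [ 0.35  0.4  -0.04]
scene band n 112 z lo/hi [10.6 87.8] xy range [ 563.1 -277. ] [ 617.5 -202.2]
scene rim [ 573.7 -244.9] 39.3 147
top rim [ 544.  -271.8] 12.9 27
-50 -40 44 [ 576.5 -238.5] rms 3.19
-40 -30 39 [ 574.2 -237.5] rms 3.39
-30 -20 37 [ 574.6 -238.1] rms 1.77
-20 -6 17 [ 573.1 -238.9] rms 1.23
1 9 71 [ 571.4 -247.9] rms 2.34
14 30 90 [ 572.4 -246. ] rms 2.28
```

View pics/c3.png

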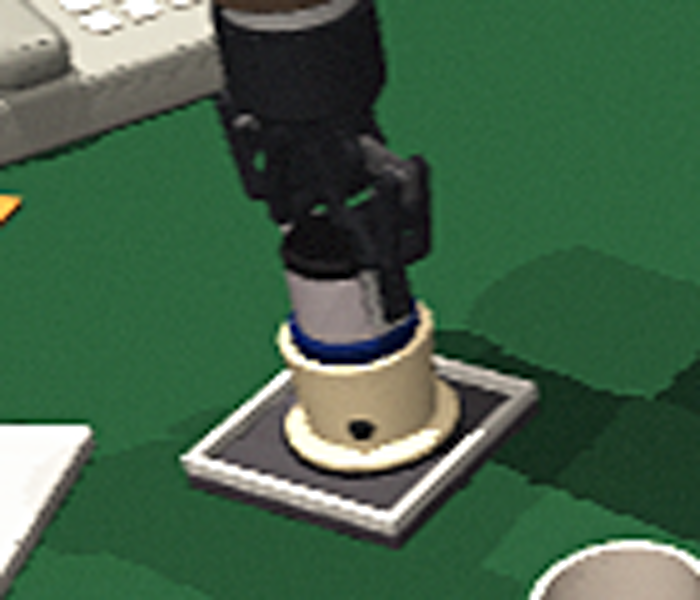

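Blue band appears on the rim, at (355,340) in the crop; the TCP stopped at 83.3, against 83.4 predicted, as force rose to about 11 N of push. Relax, then open.

arm_command --increments '[[[0, 0, 0], [0, 0, 0], 1], [[0, 0, 0], [0, 0, 0], 1], [[0, 0, 0], [0, 0, 0], 0.3], [[0, 0, 0], [0, 0, 0], 0], [[0, 0, 0], [0, 0, 0], 0]]'

```text
clock: 12.9
position: [570.1, -247.1, 82.7]
ee_rot: [-0.698, 0.11, 0.699, 0.11]
contact_force: [0.6, 0.6, 0.5]
gripper_width: 85.1
```

arm_command --increments '[[[0, 0, 0], [0, 0, 0], 0], [[0, 0, 0], [0, 0, 0], 0], [[0, 0, 0], [0, 0, 0], 0], [[0, 0, 0], [0, 0, 0], 0], [[0, 0, 0], [0, 0, 0], 0]]'

```text
clock: 13.4
position: [570.1, -247.1, 82.7]
ee_rot: [-0.698, 0.11, 0.699, 0.11]
contact_force: [-0.5, 0.1, 0.0]
gripper_width: 85.5
```

Open and free. Back up, then swing aside so the top camera can see.

arm_command --increments '[[[0, 0, 0], [0, 0, 10], 0], [[0, 0, 0], [0, 0, 30], 0], [[0, 0, 0], [0, 0, 60], 0], [[0, 0, 0], [0, 0, 90], 0], [[0, 0, 0], [0, 0, 120], 0]]'

```text
clock: 13.9
position: [570.1, -247.1, 204.8]
ee_rot: [-0.698, 0.11, 0.699, 0.11]
contact_force: [-0.0, -0.5, 0.3]
gripper_width: 85.4
```

arm_command --increments '[[[0, 0, 0], [-10, 40, 0], 0], [[0, 0, 0], [-20, 80, 0], 0], [[0, 0, 0], [-30, 120, 0], 0], [[0, 0, 0], [-40, 160, 0], 0], [[0, 0, 0], [-50, 200, 0], 0]]'

```text
clock: 14.4
position: [519.6, -45.8, 205.9]
ee_rot: [0.699, -0.11, -0.698, -0.11]
contact_force: [0.9, 0.8, -0.2]
gripper_width: 85.1
```

```bash
python3 look.py end
python3 - <<'E'
from h import *
for n in("scene","top"):
    d=np.load(f"pics/{n}_end.npy");P=world(n,d); im=cv2.imread(f"pics/{n}_end.png")
    g=(d>0)&(np.hypot(P[...,0]-571,P[...,1]+247)<50)
    Q=P[g&(P[...,2]>115)&(P[...,2]<140)]; 
    if len(Q)>20:
        k=Q[np.abs(Q[:,2]-np.percentile(Q[:,2],80))<4]; A=np.c_[k[:,:2]-k[:,:2].mean(0),np.ones(len(k))]; s=np.linalg.lstsq(A,k[:,2],rcond=None)[0]
        print(n,"lid z",s[2],"slope deg",np.degrees(s[:2]),"n",len(k),"circ",cv2.minEnclosingCircle(k[:,:2].astype(np.float32)))
    d0=np.load(f"pics/{n}0.npy");P0=world(n,d0)
    for nm,z0,z1,c,r in(("mug",86,98,(729,-4),60),("stapler",20,50,(399,0),90)):
        for q,dd in((P0,d0),(P,d)):
            K=q[(dd>0)&(q[...,2]>z0)&(q[...,2]<z1)&(np.hypot(q[...,0]-c[0],q[...,1]-c[1])<r)]; print(n,nm,K.mean(0).round(1) if len(K) else None,len(K))
a=cv2.imread("pics/scene_end.png");b=cv2.imread("pics/top_end.png")[150:260,430:540]
cv2.imwrite("pics/c4.png",np.hstack([cv2.resize(a[110:230,110:240],(400,370),interpolation=3),cv2.resize(b,(370,370),interpolation=3)]))
E
```

```text
t 14.4 tcp [519.6 -45.8 205.9] tilt xdir [ 6.e-04  9.e-04 -1.e+00] F [ 0.9  0.8 -0.2] [ 0.06 -0.06 -0.04]
scene rim [ 575.9 -246.7] 40.3 141
top rim [ 569.5 -248.2] 38.2 144
scene lid z 127.58068306901741 slope deg [-0.52729645 -0.26803047] n 230 circ ((574.7078247070312, -245.2518310546875), 29.52857780456543)
scene mug [733.1  -2.5  90.2] 268
scene mug [733.6  -2.4  90.3] 258
scene stapler [415.5   3.9  36.2] 363
scene stapler [416.2   3.8  36.2] 367
top lid z 127.31201764125073 slope deg [ 0.27568245 -0.2250454 ] n 512 circ ((570.37451171875, -247.3585968017578), 28.64513397216797)
top mug [728.1  -3.5  90.8] 218
top mug [728.3  -3.6  90.8] 218
top stapler [ 4.03e+02 -3.00e-01  3.96e+01] 625
top stapler [437.   -7.8  40. ] 209
```

View pics/c4.png

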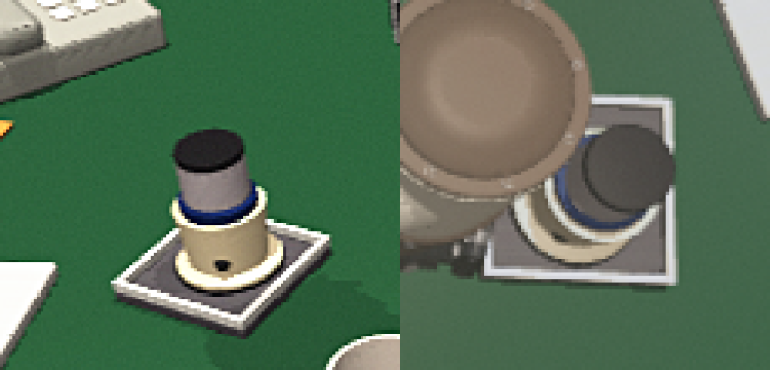

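Scene: band seated on the rim and tumbler upright, nothing touching. Lid reads 127.3-127.6 against 127 expected, so I repeat that with one unbiased method for before and after.

Run:
```python
from h import *
for n,c0,c1 in(("top",(475,177),(570.4,-247.4)),("scene",(480,178.5),(574,-246))):
    fr=[imaging.get_image(n)[1] for _ in range(8)]
    f=lambda d,c,z:(lambda P:P[(d>0)&(np.hypot(P[...,0]-c[0],P[...,1]-c[1])<20)&(abs(P[...,2]-z)<6)][:,2])(world(n,d))
    a=f(np.load(f"pics/{n}0.npy"),c0,112); b=np.concatenate([f(d,c1,127) for d in fr])
    print(n,"desk",a.mean(),a.std()/len(a)**.5,"now",b.mean(),"rise",b.mean()-a.mean())
    P=world(n,np.mean(fr,0))
    for c in((470,60),(600,-120),(650,-330),(500,-300),(480,230),(430,100)):
        q=P[(np.hypot(P[...,0]-c[0],P[...,1]-c[1])<15)][:,2]; print("  desk z",c,np.median(q).round(2) if len(q) else None)
```

```text
top desk 111.96329329516148 0.1109554538193823 now 127.14420613039205 rise 15.180912835230572
  desk z (470, 60) 540.04
  desk z (600, -120) 416.23
  desk z (650, -330) -0.58
  desk z (500, -300) -0.22
  desk z (480, 230) -0.34
  desk z (430, 100) 577.01
scene desk 112.38084039081366 0.11388106326442607 now 127.73711716907536 rise 15.356276778261702
  desk z (470, 60) 0.11
  desk z (600, -120) -0.61
  desk z (650, -330) -0.34
  desk z (500, -300) None
  desk z (480, 230) -0.06
  desk z (430, 100) -0.06
```

```bash
python3 -c "
from bench import arm,readout
print(readout.read_state()['clock'],arm.job_done())"
```

```text
the job is handed in; nothing more can be done
15.3 None
```

The tumbler is stowed in the holder: blue band on the collar's rim, upright, released, and handed in at 15.3 s.

**What I did:** I gripped the straight upper part and lowered the foot into the collar mouth without landing on the rim. I then pressed in small steps past the pads. The largest push I read was about 11 N, though force readings came only at the end of each half-second call.

**Seating:**
- The arm came to a firm stop at TCP height 83.3 mm; 83.4-83.5 was predicted for fully home.
- The lid rose 15.2 mm (top camera) and 15.4 mm (scene camera); 15.0 was expected.
- I take the 0.2-0.4 mm difference as depth error, because the desk itself reads up to 0.6 mm off.
- The lid's tilt measured 0.6° or less.

**Other objects:** The mug is unmoved in both views. The stapler is unmoved in the scene view; the arm partly hid it from the top camera, so the top-view comparison did not count. I did not measure the logbook again, but the arm never went low near it.

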